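Start the mending press screw square with the T-key

TASK

The mended plate is in its press and the press screw has to be nipped up. Take the larger of the two T-handled keys, set it down upright and centred over the tongue of the screw on the press that holds the plate, until its feet stand on the screw's round flange, and only then turn the screw clockwise (seen from above) by 40 degrees or more. Leave the key standing upright on the screw, let go of it, and do not disturb the small key.

Things in the scene. Friction and masses are not known exactly. Their poses are not given: they have to be found in the camera images.
- key: Larger T-key, 110 mm tall, 0.15-0.3 kg, standing on the table. Origin: centre of its underside, z up, x along the wooden cross-bar (the handle): 80 long (x), 16 thick (y), at 82-110 mm height. Below: 14 mm shank, then a square steel foot 44x44, 36 high, forked: a slot 26 wide, 26 deep, open below and at both ends, runs along x, in line with the bar, between two 9 mm feet.
- screw_seat (a point): Top centre of the screw's round steel flange (72 mm across), 72 mm above the table, where the key's underside must come; on the screw's axis, z up. x runs along the tongue: an upright steel blade on the flange, 56 long (x), 10 thick, 20 high; the frame turns with it. Mid-bridge (60x180, top at 68) of the fixed wooden press holding a white 142 mm plate; the twin press is empty.
- screw (a joint): Angle of that screw, rad: 0 at the start (tongue across the bridge), grows clockwise seen from above, stop at 1.5. Friction about 0.05 N m; stays where left, does not rise or sink. With its slot along the tongue the key has 8 mm play to either side and turns freely about 18 degrees (0.32 rad) either way before it takes the screw along.
- small_key: Smaller T-key, a bystander: 78 mm tall, cross-bar 42 x 16 mm, foot 30 x 30 mm with a slot of only 6 mm, standing upright on the table. Origin: centre of its underside, z up, x along its cross-bar.

How it is judged:
On the way, in this order (a step that is already met when the one before it is completed fails the run):
1. the held large key stands upright and centred over the tongue, its feet down on the flange, before the screw has been turned (horizontal distance between key and screw_seat below 0.012 m and z of key in the frame of screw_seat between -0.006 and 0.01 m and angle between key's own z axis and vertical below 0.175 rad and value of joint screw below 0.2 rad and contact force between the fingers and key above 0.5 N), for 0.2 s.
2. the screw has been turned clockwise by 40 degrees (counted from 0.65 rad) with the key upright on it (value of joint screw above 0.65 rad and horizontal distance between key and screw_seat below 0.018 m and z of key in the frame of screw_seat below 0.01 m and angle between key's own z axis and vertical below 0.175 rad), for 0.2 s.
At the end, for the whole second after the job is handed in: The screw is turned clockwise by 0.65 rad or more; the large key rests over the tongue, underside within 10 mm of the flange, upright within 10 degrees, within 18 mm of the screw's axis (12 mm when first set down, held, before the turn) (all of step 2 and z of key in the frame of screw_seat above -0.006 m and linear speed of key below 0.02 m/s); the robot touches nothing.
It fails at once if the small key is moved more than 30 mm or tipped (distance of small_key from where it was at the start of the episode above 0.03 m or angle between small_key's own z axis and vertical above 0.5 rad).
It also fails if it takes over 43 s, if anything falls off the work surface, if the arm or the gripper's body presses on something with over 40 N, if the wrist force passes 120 N, or if a joint passes its speed limit or range.

ROBOT

A 7-joint arm with a two-finger parallel gripper is mounted at the origin on the work surface. World frame = base frame: x ahead of the robot, y to its left, z up, the work surface at z = 0. Lengths are in m, angles in rad, forces in N, time in s.
With the tool pointing down it reaches from about 0.425 to 1.025 m from the base axis. Payload 9.4 kg.
Tool frame: the origin (TCP) lies midway between the tips of the shut fingers; the grasp point (between the pads) lies 19 mm behind it; z points along the fingers, y is the line along which they close (so a half turn about z gives the same grasp; the last joint's range is limited). The gripper opens to 85 mm and grips with 20 to 120 N. Pads are 22 mm wide; open, the fingers measure 114 mm over their backs; the gripper's body (76 mm by 85 mm) begins 54 mm behind the grasp point. The pads swing forward as they close: fully open they stand 13 mm farther back than shut.
Start: joints at [1.074, 0.599, -0.003, 1.599, 0.002, 0.943, -0.08], TCP at [0.295, -0.662, 0.231] pointing down, gripper open.
Joint ranges: [-2.57, 2.57], [-0.35, 1.97], [-1.29, 1.29], [0.11, 2.56], [-1.05, 4.19], [0.11, 1.86], [-2.63, 2.63]. Speed limits (rad/s): [2.22, 2.22, 3.01, 3.01, 3.14, 3.14, 3.14].

INTERFACE

Orientations are given as a unit quaternion [x, y, z, w].
In Python, from cell import ctrl gives the robot as it stands. The module is installed in compiled form; this text tells all that it offers.
- The arm moves only by the shell command python3 -m pendant 'ROWS' [FORCE]. ROWS is JSON, a list of rows, each an object with "fingers": the opening, from 0 (shut) to 1 (fully open); "xyz": the shift along the tool's x, y, z in m, a list of three; "dr": the turn, a rotation vector about the tool's x, y, z in degrees, a list of three. A call has 1 to 20 rows; each row is the pose to reach, as a shift and turn from the pose commanded when the call began, along the tool's axes at that moment; what a row does not reach only later rows make up. A row lasts 1/8 s, in which the tool goes at most 62.5 mm and 10.7 degrees, less where a joint would pass 70% of its speed; a pose out of reach is approached as far as the arm can. A call with a gripper value outside its range is refused whole. The fingers move at their own pace and stop on an object; FORCE is the grip in N (left out, the last holds). Time passes only in rows, so rows that repeat a pose let the fingers close. It gives the time, the measured TCP pose, the force, the opening and the grip force at its end, in the units of the state.
- ctrl.get_state(): the state, without advancing time (a new reading comes with each control period).
- ctrl.camera(name): name is "scene" or "top" or "wrist"; returns (picture, depth): 384x512x3 uint8, blue, green, red; 384x512 float32, m along the optical axis (not along the pixel's ray), 0 where there is no reading.
- ctrl.get_calibration(name): a dict with "K" (3x3 intrinsics, pixels), "k1" (the pictures are not rectified: a ray, as slopes to the right and down, at radius r is drawn at 1 + k1 r^2 times it, then the intrinsics apply), "extrinsics" (4x4, takes a point from world to camera coordinates); the wrist camera has in their place "mount" (4x4, takes a point from camera to tool coordinates, whose origin is the TCP and whose axes are the flange's). Camera axes: x right, y down, z forward; pixel columns grow to the right and rows downward; lengths in m; the calibration is good to about 2 mm. A picture is of the moment at which its call begins: read the wrist's pose just before it. get_calibration takes no time and is no camera call.
- ctrl.job_done(): hands the job in; it is judged then, once.
The state is a dict: "time": time; "joints": joint angles; "qvel": joint speeds; "effort": joint torques, N m; "eef_pos": TCP position; "orientation": TCP orientation; "force": force on the tool from outside, world axes, zero at the start; "wrist_torque": the same for the moment, N m; "opening": opening from 0.0 (shut) to 1.0 (fully open); "finger_force": force on a finger pad.
Only numpy, scipy, OpenCV 4.12 (cv2) and the standard library are available. Lean on these libraries where they do the work, as an engineer would, in place of code of your own. Each camera call takes 0.05 s, during which the arm holds its last target. There are 200 camera calls.

## Working session

There is one attempt and no reset: what is moved stays moved. The work goes in short steps, Python scripts to look and compute and a shell command to move; the robot and the scene stay as the last step left them, time stands still between calls to the robot, and variables do not carry over. Pictures are saved under pics/ and viewed, at most 10 in all, crops included, and the job is handed in when it is done.

```bash
mkdir -p pics; cat > h.py <<'E'
import numpy as np, cv2
from cell import ctrl
from scipy.spatial.transform import Rotation as R
def cam(n):
    s=ctrl.get_state(); im,d=ctrl.camera(n); c=ctrl.get_calibration(n)
    if n=="wrist":
        T=np.eye(4);T[:3,:3]=R.from_quat(s["orientation"]).as_matrix();T[:3,3]=s["eef_pos"];C=T@np.array(c["mount"])
    else: C=np.linalg.inv(np.array(c["extrinsics"]))
    return im,d,np.array(c["K"]),c["k1"],C
def rays(px,K,k1):
    px=np.asarray(px,float).reshape(-1,1,2)
    return cv2.undistortPoints(px,K,np.array([k1,0,0,0.])).reshape(-1,2)
def cloud(d,K,k1,C):
    v,u=np.mgrid[:d.shape[0],:d.shape[1]]
    n=rays(np.stack([u,v],-1).reshape(-1,2),K,k1)
    z=d.reshape(-1,1); P=np.hstack([n*z,z])@C[:3,:3].T+C[:3,3]
    P[z[:,0]==0]=np.nan
    return P.reshape(d.shape+(3,))
def plane(px,z,K,k1,C):
    n=rays(px,K,k1); D=np.hstack([n,np.ones((len(n),1))])@C[:3,:3].T; o=C[:3,3]
    return o+D*((z-o[2])/D[:,2:3])
E
python3 - <<'E'
from h import *
for n in("scene","top"):
    im,d,K,k1,C=cam(n); cv2.imwrite(f"pics/{n}.png",im); np.savez(f"{n}.npz",im=im,d=d,K=K,k1=k1,C=C)
    print(n,C[:3,3].round(3),k1,K[0,0])
s=ctrl.get_state();print(s)
E
```

```text
scene [ 1.119 -0.077  0.666] -0.02437531772880807 449.6900252317849
top [ 0.367 -0.022  0.968] -0.03815074303138448 390.10874557729295
{'time': 0.1, 'joints': array([ 1.07428885,  0.60005684, -0.00248691,  1.60007052,  0.00178638,
        0.94289509, -0.07979238]), 'qvel': array([ 0.0006878 , -0.00139397,  0.00020392, -0.00244139,  0.00020701,
       -0.00244227,  0.0018781 ]), 'effort': array([ 6.53095805e-03, -7.77980733e+01,  1.57051541e+00, -2.58622116e+01,
        1.27096928e-02,  5.46072348e-03, -3.82761334e-05]), 'eef_pos': array([ 0.29528189, -0.66167132,  0.23048829]), 'orientation': array([ 9.78049528e-01,  2.08371329e-01, -2.22994267e-04, -6.78388260e-04]), 'force': array([-0.52945554,  0.90935918, -0.10991596]), 'wrist_torque': array([-0.04479238, -0.00664977, -0.00365713]), 'finger_force': 0.0, 'opening': 1.0003883352413023}
```

View pics/top.png

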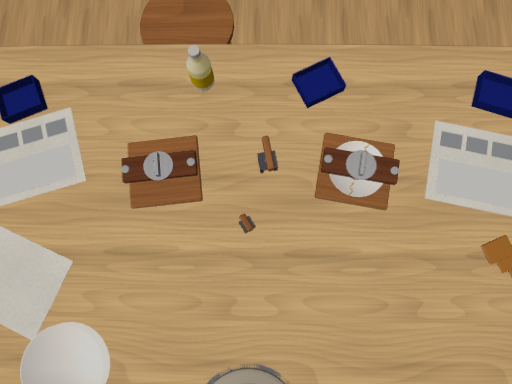

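View pics/scene.png

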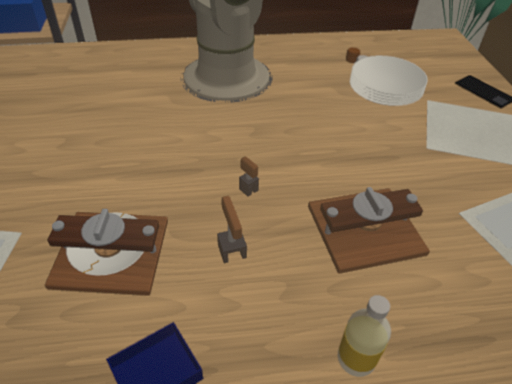

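The top view shows the large key at about (268,155), the small key at (246,223), the plate press with its flange at (361,165), and the empty twin at (158,166). Next I measure them.

```bash
python3 - <<'E'
from h import *
def rect(n,roi,lo,hi):
    f=np.load(n+".npz"); P=cloud(f["d"],f["K"],float(f["k1"]),f["C"])
    x0,x1,y0,y1=roi; Q=P[y0:y1,x0:x1]; m=(Q[...,2]>lo)&(Q[...,2]<hi)
    q=Q[m]
    if len(q)<5: print(n,roi,lo,"few",len(q)); return
    (c,s,a)=cv2.minAreaRect(q[:,:2].astype(np.float32))
    if s[0]<s[1]: a+=90
    e=np.linalg.eigh(np.cov(q[:,:2].T))[1][:,1]
    print(n,lo,hi,len(q),"c",np.round(c,4),"size",np.round(s,4),"ang",round(a%180,1),"pca",round(np.degrees(np.arctan2(e[1],e[0]))%180,1),"zmed",np.median(q[:,2]).round(4),"mean",q.mean(0).round(4))
T=[("key bar",(250,290,130,178),.098,.125),("small bar",(232,262,208,238),.062,.09),
("tongue",(340,382,145,185),.083,.105),("flange",(340,382,145,185),.066,.080),("bridge+",(315,405,140,190),.06,.110)]
for t,r,l,h in T: print(t); rect("top",r,l,h)
T=[("key bar",(205,255,185,270),.098,.125),("small bar",(232,268,150,200),.062,.09),
("tongue",(75,130,200,250),.083,.105),("flange",(75,130,200,250),.066,.080)]
for t,r,l,h in T: print(t); rect("scene",r,l,h)
f=np.load("scene.npz"); g=np.load("top.npz")
cv2.imwrite("pics/crop.png",np.hstack([cv2.resize(f["im"][190:300,40:260],None,fx=2.3,fy=2.3),]))
cv2.imwrite("pics/crop.png",np.vstack([cv2.resize(f["im"][185:275,40:260],(780,319)),cv2.resize(g["im"][125:190,245:405],(780,281)) if 0 else cv2.resize(g["im"][130:187,245:405],(780,278))]))
E
```

```text
key bar
top 0.098 0.125 244 c [ 0.6108 -0.0391] size [0.0793 0.0162] ang 10.7 pca 11.1 zmed 0.1089 mean [ 0.6093 -0.039   0.1086]
small bar
top 0.062 0.09 126 c [0.4531 0.0097] size [0.0415 0.016 ] ang 33.0 pca 31.9 zmed 0.077 mean [0.4526 0.0095 0.0768]
tongue
top 0.083 0.105 119 c [ 0.593  -0.2576] size [0.0106 0.0563] ang 169.7 pca 170.2 zmed 0.0912 mean [ 0.5924 -0.257   0.0908]
flange
top 0.066 0.08 911 c [ 0.5927 -0.2584] size [0.0997 0.0709] ang 85.9 pca 76.0 zmed 0.0704 mean [ 0.5913 -0.2579  0.0704]
bridge+
top 0.06 0.11 1952 c [ 0.5926 -0.259 ] size [0.1789 0.071 ] ang 80.0 pca 80.2 zmed 0.069 mean [ 0.591  -0.2578  0.0706]
key bar
scene 0.098 0.125 395 c [ 0.6135 -0.0385] size [0.078  0.0163] ang 10.5 pca 10.9 zmed 0.1091 mean [ 0.6179 -0.039   0.1082]
small bar
scene 0.062 0.09 196 c [0.4552 0.0095] size [0.0434 0.0172] ang 32.7 pca 35.4 zmed 0.0757 mean [0.4592 0.0095 0.0735]
tongue
scene 0.083 0.105 210 c [ 0.5943 -0.2596] size [0.0106 0.0555] ang 169.8 pca 169.6 zmed 0.0909 mean [ 0.5968 -0.2589  0.09  ]
flange
scene 0.066 0.08 1360 c [ 0.5942 -0.2625] size [0.1027 0.0712] ang 87.5 pca 72.0 zmed 0.0709 mean [ 0.5975 -0.259   0.0704]
```

View pics/crop.png

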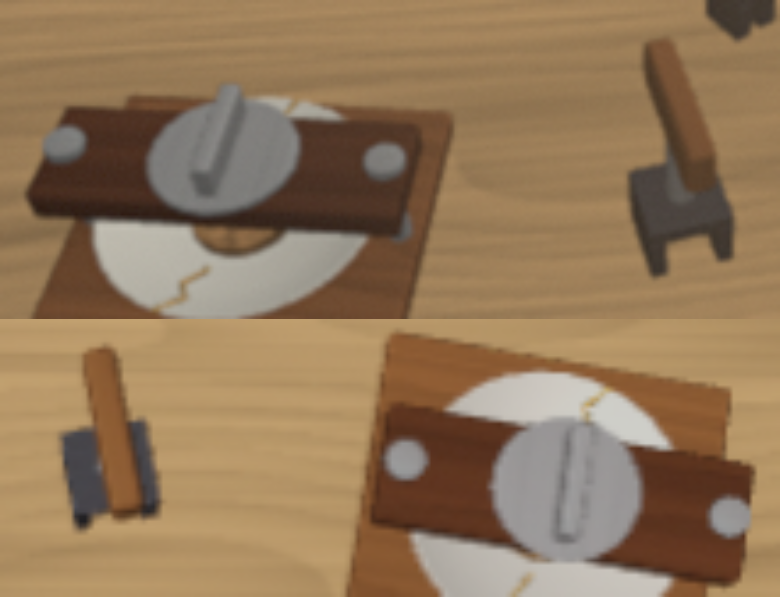

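The key is at (0.612, -0.039) with its bar at 10.7°. The tongue is at (0.594, -0.2586) at -10.3°, and both heights and sizes match the given values. I'll go above the key with tool x at about 190.7°, so the last joint has range for the clockwise turn.

```bash
python3 -m pendant '[{"fingers":1,"xyz":[0.14,-0.11,0],"dr":[0,0,-40]},{"fingers":1,"xyz":[0.14,-0.11,0],"dr":[0,0,-40]},{"fingers":1,"xyz":[0.14,-0.11,0],"dr":[0,0,-40]},{"fingers":1,"xyz":[0.14,-0.11,0],"dr":[0,0,-40]},{"fingers":1,"xyz":[0.27,-0.22,0],"dr":[0,0,-80]},{"fingers":1,"xyz":[0.27,-0.22,0],"dr":[0,0,-80]},{"fingers":1,"xyz":[0.27,-0.22,0],"dr":[0,0,-80]},{"fingers":1,"xyz":[0.27,-0.22,0],"dr":[0,0,-80]},{"fingers":1,"xyz":[0.41,-0.33,0],"dr":[0,0,-120]},{"fingers":1,"xyz":[0.41,-0.33,0],"dr":[0,0,-120]},{"fingers":1,"xyz":[0.41,-0.33,0],"dr":[0,0,-120]},{"fingers":1,"xyz":[0.41,-0.33,0],"dr":[0,0,-120]},{"fingers":1,"xyz":[0.543,-0.44,0],"dr":[0,0,-166.6]},{"fingers":1,"xyz":[0.543,-0.44,0],"dr":[0,0,-166.6]},{"fingers":1,"xyz":[0.543,-0.44,0],"dr":[0,0,-166.6]},{"fingers":1,"xyz":[0.543,-0.44,0],"dr":[0,0,-166.6]},{"fingers":1,"xyz":[0.543,-0.44,0],"dr":[0,0,-166.6]},{"fingers":1,"xyz":[0.543,-0.44,0],"dr":[0,0,-166.6]},{"fingers":1,"xyz":[0.543,-0.44,0],"dr":[0,0,-166.6]}]' 60
python3 - <<'E'
from h import *
im,d,K,k1,C=cam("wrist"); cv2.imwrite("pics/w1.png",im)
P=cloud(d,K,k1,C); m=(P[...,2]>.1)&(P[...,2]<.125)&(np.hypot(P[...,0]-.612,P[...,1]+.039)<.08)
print(m.sum())
s=ctrl.get_state(); Rm=R.from_quat(s["orientation"]).as_matrix()
print(s["time"],s["joints"].round(3),s["eef_pos"],Rm.round(3), s["force"])
if m.sum()>5:
    c,sz,a=cv2.minAreaRect(P[m][:,:2].astype(np.float32)); print(c,sz,a,np.median(P[m][:,2]))
    print("shift tool",Rm.T@(np.array([c[0],c[1],.078])-s["eef_pos"]))
E
```

```text
time: 2.48
eef_pos: [0.6118, -0.0392, 0.2311]
orientation: [-0.092, 0.996, -0.0, -0.0]
force: [0.2, 0.4, -0.5]
opening: 0.999
finger_force: 0.0
1601
2.525 [ 0.51   0.583 -0.82   1.831  0.515  0.956  1.219] [ 0.61189662 -0.0391436   0.23119984] [[-0.983 -0.183 -0.   ]
 [-0.183  0.983 -0.   ]
 [ 0.    -0.    -1.   ]] [0.2294491  0.02756986 0.16745663]
(0.6105632781982422, -0.03949617221951485) (0.077983558177948, 0.015424936078488827) 11.044812202453613 0.10977261103472863
shift tool [ 1.34436420e-03 -8.33309989e-05  1.53200125e-01]
```

View pics/w1.png

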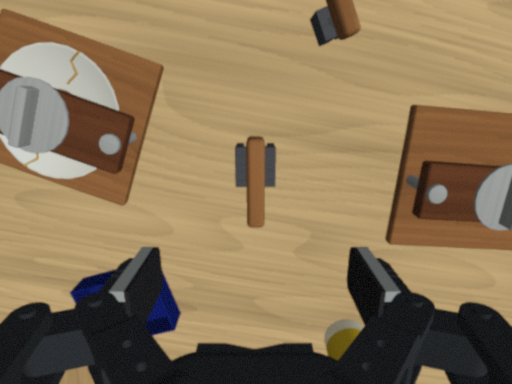

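The wrist view shows the key centred at about (256,180), in line with the tool. Descend and grip.

```bash
python3 -m pendant '[{"fingers":1,"xyz":[0.001,0,0.06],"dr":[0,0,0]},{"fingers":1,"xyz":[0.001,0,0.11],"dr":[0,0,0]},{"fingers":1,"xyz":[0.001,0,0.14],"dr":[0,0,0]},{"fingers":1,"xyz":[0.001,0,0.153],"dr":[0,0,0]},{"fingers":1,"xyz":[0.001,0,0.153],"dr":[0,0,0]},{"fingers":0,"xyz":[0.001,0,0.153],"dr":[0,0,0]},{"fingers":0,"xyz":[0.001,0,0.153],"dr":[0,0,0]},{"fingers":0,"xyz":[0.001,0,0.153],"dr":[0,0,0]},{"fingers":0,"xyz":[0.001,0,0.153],"dr":[0,0,0]},{"fingers":0,"xyz":[0.001,0,0.153],"dr":[0,0,0]},{"fingers":0,"xyz":[0.001,0,0.153],"dr":[0,0,0]},{"fingers":0,"xyz":[0.001,0,0.153],"dr":[0,0,0]},{"fingers":0,"xyz":[0.001,0,0.153],"dr":[0,0,0]}]' 60
```

```text
time: 4.15
eef_pos: [0.6112, -0.0389, 0.0787]
orientation: [-0.093, 0.996, -0.0, 0.0]
force: [-1.4, 0.7, 5.2]
opening: 0.182
finger_force: 59.2
```

Gripped: an opening of 0.182 is about 16 mm. Lift and carry to above the press.

```bash
python3 -m pendant '[{"fingers":0,"xyz":[0,0,-0.03],"dr":[0,0,0]},{"fingers":0,"xyz":[0,0,-0.07],"dr":[0,0,0]},{"fingers":0,"xyz":[0,0,-0.12],"dr":[0,0,0]},{"fingers":0,"xyz":[0,0,-0.12],"dr":[0,0,0]},{"fingers":0,"xyz":[0.012,-0.043,-0.12],"dr":[0,0,4]},{"fingers":0,"xyz":[0.024,-0.086,-0.12],"dr":[0,0,8]},{"fingers":0,"xyz":[0.036,-0.129,-0.12],"dr":[0,0,12]},{"fingers":0,"xyz":[0.047,-0.172,-0.12],"dr":[0,0,16]},{"fingers":0,"xyz":[0.0575,-0.213,-0.12],"dr":[0,0,21]},{"fingers":0,"xyz":[0.0575,-0.213,-0.12],"dr":[0,0,21]},{"fingers":0,"xyz":[0.0575,-0.213,-0.12],"dr":[0,0,21]},{"fingers":0,"xyz":[0.0575,-0.213,-0.12],"dr":[0,0,21]}]' 60
python3 - <<'E'
from h import *
for n in("scene","wrist"):
    im,d,K,k1,C=cam(n); np.savez(n+"2.npz",im=im,d=d,K=K,k1=k1,C=C)
    if n=="scene": a=cv2.resize(im[130:290,40:200],(480,480))
    else: b=cv2.resize(im,(320,240))
    P=cloud(d,K,k1,C)
    for nm,l,h in(("foot top",.145,.163),("tongue",.085,.097),("foot bottom",.115,.145)):
        m=(P[...,2]>l)&(P[...,2]<h)&(np.hypot(P[...,0]-.594,P[...,1]+.2586)<.04)
        if m.sum()>8:
            c,sz,an=cv2.minAreaRect(P[m][:,:2].astype(np.float32)); print(n,nm,m.sum(),np.round(c,4),np.round(sz,4),round(an,1),P[m].min(0).round(4),P[m].max(0).round(4))
s=ctrl.get_state();print(s["joints"].round(2),s["eef_pos"].round(4),R.from_quat(s["orientation"]).as_matrix().round(3),s["force"].round(1))
v=np.zeros((480,800,3),np.uint8);v[:,:480]=a;v[:240,480:]=b;cv2.imwrite("pics/v2.png",v)
E
```

```text
time: 5.65
eef_pos: [0.5939, -0.2576, 0.1978]
orientation: [0.089, 0.996, 0.0, -0.0]
force: [0.4, 0.4, -3.1]
opening: 0.175
finger_force: 59.5
scene foot top 600 [ 0.5959 -0.2583] [0.0453 0.0456] 79.8 [ 0.5737 -0.2826  0.145 ] [ 0.6205 -0.2331  0.1629]
scene tongue 119 [ 0.6028 -0.2613] [0.0109 0.04  ] 80.4 [ 0.5823 -0.2687  0.085 ] [ 0.6223 -0.2542  0.0938]
scene foot bottom 293 [ 0.5955 -0.2576] [0.0441 0.0465] 80.8 [ 0.5759 -0.2826  0.1185] [ 0.622  -0.233   0.1449]
wrist foot top 1602 [ 0.5912 -0.2578] [0.0442 0.0377] 79.7 [ 0.569  -0.2822  0.1451] [ 0.6137 -0.2332  0.1572]
wrist tongue 292 [ 0.575  -0.2562] [0.0097 0.0189] 79.5 [ 0.5652 -0.2626  0.0851] [ 0.5852 -0.2507  0.0937]
wrist foot bottom 267 [ 0.5751 -0.2549] [0.0435 0.0049] 79.9 [ 0.5692 -0.276   0.12  ] [ 0.5793 -0.2331  0.145 ]
[ 0.77  0.63 -0.7   1.79  0.5   0.91  1.24] [ 0.594  -0.2578  0.1981] [[-0.984  0.178 -0.   ]
 [ 0.178  0.984  0.   ]
 [ 0.     0.    -1.   ]] [ 0.7 -0.2 -2.8]
```

View pics/v2.png

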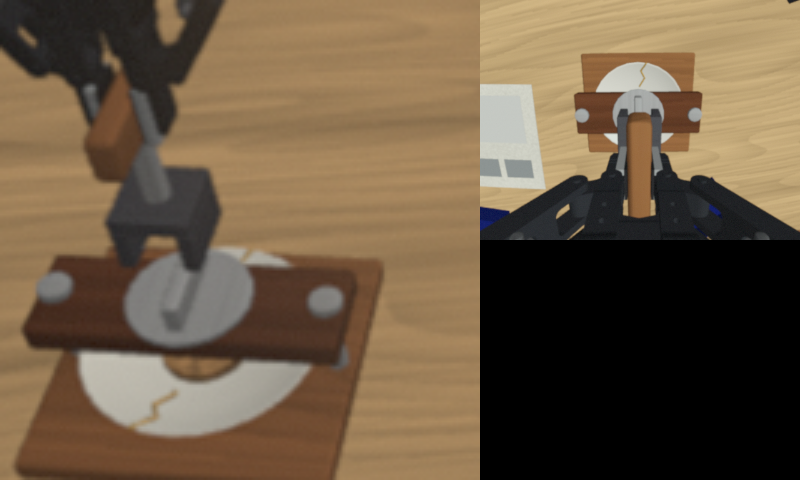

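The key hangs upright at about (0.594, -0.258), with its slot in line with the tongue to within 1–2 mm. Lower it.

```bash
python3 -m pendant '[{"fingers":0,"xyz":[0.001,-0.001,0.015],"dr":[0,0,0]},{"fingers":0,"xyz":[0.001,-0.001,0.028],"dr":[0,0,0]},{"fingers":0,"xyz":[0.001,-0.001,0.036],"dr":[0,0,0]},{"fingers":0,"xyz":[0.001,-0.001,0.041],"dr":[0,0,0]},{"fingers":0,"xyz":[0.001,-0.001,0.044],"dr":[0,0,0]},{"fingers":0,"xyz":[0.001,-0.001,0.046],"dr":[0,0,0]},{"fingers":0,"xyz":[0.001,-0.001,0.047],"dr":[0,0,0]},{"fingers":0,"xyz":[0.001,-0.001,0.047],"dr":[0,0,0]},{"fingers":0,"xyz":[0.001,-0.001,0.047],"dr":[0,0,0]},{"fingers":0,"xyz":[0.001,-0.001,0.047],"dr":[0,0,0]}]' 60
python3 -c "
from cell import ctrl;s=ctrl.get_state();print(s['force'],s['wrist_torque'])"
```

```text
time: 7.0
eef_pos: [0.5927, -0.2599, 0.1514]
orientation: [0.09, 0.996, -0.0, 0.0]
force: [0.2, 0.9, -2.4]
opening: 0.177
finger_force: 59.5
[ 0.17316055  0.9496111  -2.37300182] [ 0.042586   -0.01293949  0.01983127]
```

```bash
python3 -m pendant '[{"fingers":0,"xyz":[0,0,0.0005],"dr":[0,0,0]},{"fingers":0,"xyz":[0,0,0.001],"dr":[0,0,0]},{"fingers":0,"xyz":[0,0,0.001],"dr":[0,0,0]},{"fingers":0,"xyz":[0,0,0.001],"dr":[0,0,0]}]' 60
python3 - <<'E'
from h import *
s=ctrl.get_state();print(s["eef_pos"],s["force"])
im,d,K,k1,C=cam("scene"); cv2.imwrite("pics/v3.png",cv2.resize(im[130:290,40:200],(480,480)))
P=cloud(d,K,k1,C); m=(P[...,2]>.1)&(P[...,2]<.113)&(np.hypot(P[...,0]-.594,P[...,1]+.2586)<.04)
print(cv2.minAreaRect(P[m][:,:2].astype(np.float32)),np.median(P[m][:,2]))
E
```

```text
time: 7.5
eef_pos: [0.5929, -0.2599, 0.1507]
orientation: [0.09, 0.996, -0.0, 0.0]
force: [-0.8, 0.7, 5.1]
opening: 0.178
finger_force: 60.6
[ 0.59288407 -0.25986528  0.1506934 ] [-0.83293363  0.69889088  5.113618  ]
((0.5944310426712036, -0.26012054085731506), (0.04501961171627045, 0.04529009386897087), 80.54905700683594) 0.10743434297076382
```

View pics/v3.png

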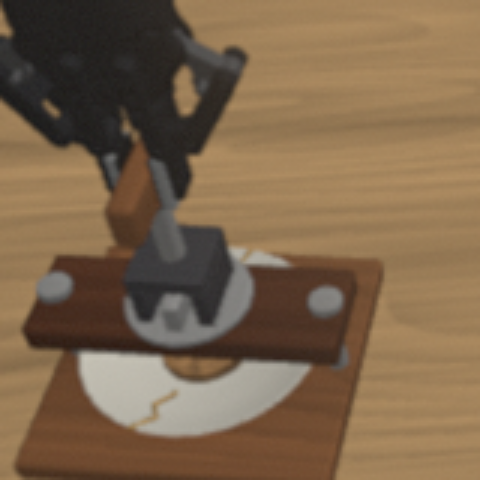

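The key is seated: the slot straddles the tongue, there is 5 N of contact, and the centre is within 1 mm. Turn clockwise 70°.

```bash
python3 -m pendant '[{"fingers":0,"xyz":[0,0,0],"dr":[0,0,5]},{"fingers":0,"xyz":[0,0,0],"dr":[0,0,10]},{"fingers":0,"xyz":[0,0,0],"dr":[0,0,15]},{"fingers":0,"xyz":[0,0,0],"dr":[0,0,20]},{"fingers":0,"xyz":[0,0,0],"dr":[0,0,25]},{"fingers":0,"xyz":[0,0,0],"dr":[0,0,30]},{"fingers":0,"xyz":[0,0,0],"dr":[0,0,35]},{"fingers":0,"xyz":[0,0,0],"dr":[0,0,40]},{"fingers":0,"xyz":[0,0,0],"dr":[0,0,45]},{"fingers":0,"xyz":[0,0,0],"dr":[0,0,50]},{"fingers":0,"xyz":[0,0,0],"dr":[0,0,55]},{"fingers":0,"xyz":[0,0,0],"dr":[0,0,60]},{"fingers":0,"xyz":[0,0,0],"dr":[0,0,65]},{"fingers":0,"xyz":[0,0,0],"dr":[0,0,70]},{"fingers":0,"xyz":[0,0,0],"dr":[0,0,70]},{"fingers":0,"xyz":[0,0,0],"dr":[0,0,70]},{"fingers":0,"xyz":[0,0,0],"dr":[0,0,70]}]' 60
python3 - <<'E'
from h import *
s=ctrl.get_state();print(s["force"],s["wrist_torque"],s["joints"].round(2),R.from_quat(s["orientation"]).as_matrix().round(3))
im,d,K,k1,C=cam("scene"); im2=cam("top")[0]; cv2.imwrite("pics/v4.png",np.hstack([cv2.resize(im[160:260,50:150],(400,400)),cv2.resize(im2[125:205,320:400],(400,400))]))
P=cloud(d,K,k1,C); m=(P[...,2]>.1)&(P[...,2]<.113)&(np.hypot(P[...,0]-.594,P[...,1]+.2586)<.04)
print(cv2.minAreaRect(P[m][:,:2].astype(np.float32)),np.median(P[m][:,2]))
E
```

```text
time: 9.68
eef_pos: [0.5926, -0.2601, 0.1507]
orientation: [0.645, 0.764, -0.0, 0.0]
force: [-2.3, 0.1, 6.5]
opening: 0.18
finger_force: 60.8
[-2.28943973  0.1459689   6.47568404] [ 0.04819549  0.71863608 -0.08195098] [ 0.54  0.62 -0.33  1.84  0.28  0.73  0.22] [[-0.168  0.986 -0.   ]
 [ 0.986  0.168 -0.   ]
 [-0.    -0.    -1.   ]]
((0.5933067202568054, -0.2614164650440216), (0.04548802599310875, 0.04338795691728592), 10.041191101074219) 0.10754483532607101
```

View pics/v4.png

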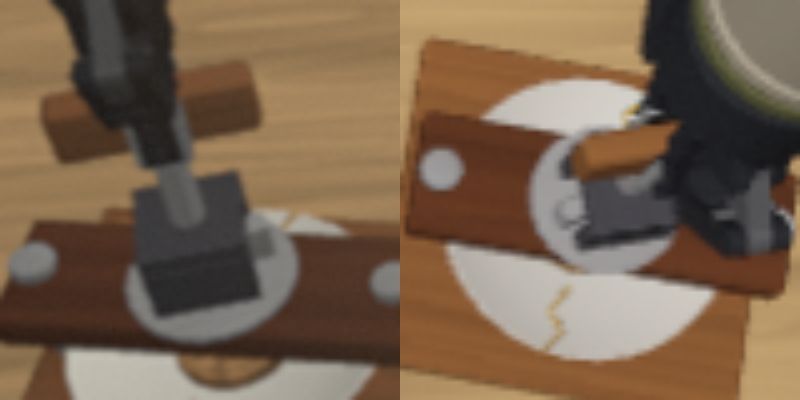

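The foot is still centred and upright, and the tongue has turned with it. Release and withdraw upward.

```bash
python3 -m pendant '[{"fingers":0.3,"xyz":[0,0,0],"dr":[0,0,0]},{"fingers":0.6,"xyz":[0,0,0],"dr":[0,0,0]},{"fingers":0.9,"xyz":[0,0,0],"dr":[0,0,0]},{"fingers":0.9,"xyz":[0,0,0],"dr":[0,0,0]},{"fingers":0.9,"xyz":[0,0,0],"dr":[0,0,0]},{"fingers":0.9,"xyz":[0,0,0],"dr":[0,0,0]},{"fingers":0.9,"xyz":[0,0,-0.02],"dr":[0,0,0]},{"fingers":0.9,"xyz":[0,0,-0.05],"dr":[0,0,0]},{"fingers":0.9,"xyz":[0,0,-0.09],"dr":[0,0,0]},{"fingers":0.9,"xyz":[0,0,-0.14],"dr":[0,0,0]},{"fingers":0.9,"xyz":[0,0,-0.17],"dr":[0,0,0]},{"fingers":0.9,"xyz":[0,0,-0.17],"dr":[0,0,0]},{"fingers":0.9,"xyz":[0,0,-0.17],"dr":[0,0,0]}]'
python3 - <<'E'
from h import *
print(ctrl.get_state()["force"])
vs=[]
for n in("scene","wrist"):
    im,d,K,k1,C=cam(n); P=cloud(d,K,k1,C); D=np.hypot(P[...,0]-.594,P[...,1]+.2586)
    vs.append(cv2.resize(im[150:260,45:155],(400,400)) if n=="scene" else cv2.resize(im,(400,300)))
    for l,h,r in((.17,.19,.06),(.1,.113,.04),(.083,.097,.04)):
        m=(P[...,2]>l)&(P[...,2]<h)&(D<r)
        if m.sum()>5: print(n,l,m.sum(),cv2.minAreaRect(P[m][:,:2].astype(np.float32)),np.median(P[m][:,2]))
vs[1]=np.vstack([vs[1],np.zeros((100,400,3),np.uint8)])
cv2.imwrite("pics/v5.png",np.hstack(vs))
E
```

```text
time: 11.4
eef_pos: [0.5922, -0.2598, 0.3195]
orientation: [0.645, 0.764, -0.0, -0.0]
force: [0.5, 0.1, -1.0]
opening: 0.904
finger_force: 0.0
[ 0.49940987  0.06193578 -1.04751078]
scene 0.17 611 ((0.5933104157447815, -0.2611268162727356), (0.017973676323890686, 0.0787077322602272), 10.157835960388184) 0.18020529179727468
scene 0.1 520 ((0.5930928587913513, -0.2611650228500366), (0.04728667438030243, 0.04266772046685219), 10.002725601196289) 0.10763068558837696
scene 0.083 210 ((0.6028246283531189, -0.2545038163661957), (0.03470851108431816, 0.05692759156227112), 38.712806701660156) 0.09049115867435803
wrist 0.17 1469 ((0.5924997329711914, -0.2613404393196106), (0.016008615493774414, 0.07816541194915771), 9.336920738220215) 0.18172245981128143
wrist 0.1 812 ((0.5925942659378052, -0.2622465491294861), (0.04401147738099098, 0.04383791238069534), 9.693914413452148) 0.10819017098399974
wrist 0.083 23 ((0.5885444283485413, -0.238137885928154), (0.04321249574422836, 0.006317645311355591), 9.631567001342773) 0.09099613616899438
```

View pics/v5.png

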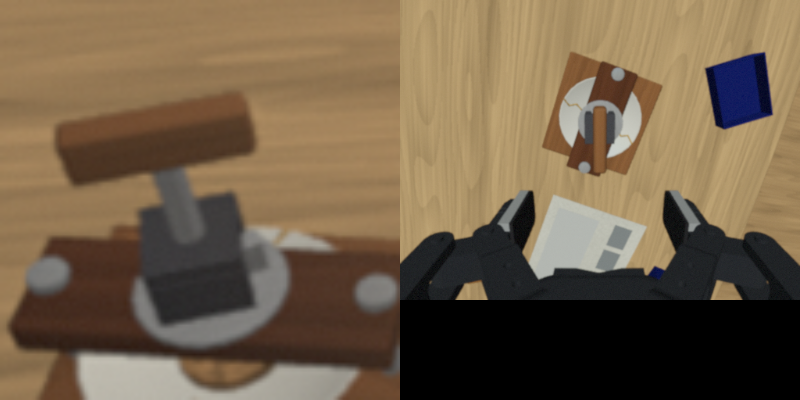

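The key stands upright within about 3 mm of the axis, free of the gripper. The tongue end shows up and right of the foot, which fits a screw turn of about 52° (0.9 rad).

```bash
python3 -c "
from cell import ctrl;print(ctrl.job_done())"
```

```text
the job is handed in; nothing more can be done
None
```

The job is handed in: the large key stands upright on the plate press's screw, about 3 mm off its axis and released; the screw is turned about 52° clockwise (estimated from the key's 70° turn less its 18° play), and the small key was never approached.

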